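# Dry-lay the bracing of a ukulele soundboard

## Task

Dry-lay the bracing on the taped-down ukulele soundboard, each piece square on its own pencilled outline, flat side down: the short bar across between the sound hole and the neck end, the long bar across on the other side of the hole, the bridge patch on the centre line between the long bar and the tail, and the tone bar lengthwise beside the patch. On the middle of the patch stand the steel weight, upright and set down gently, to hold it. Leave the glue bottle undisturbed.

Things in the scene. Friction and masses are not known exactly. Their poses are not given: they have to be found in the camera images.
- soundboard: Fixed red-brown wooden plate shaped like a small guitar body, 304 mm long, 228 wide at the tail bout, 169 at the neck bout, 3 mm thick, taped to the bench at any yaw. Origin: mid length, on the centre line, on the bench (top face 3 mm above). +x to the neck end (narrow bout, -x tail), z up. 60 mm sound hole at x +50 mm. Thin dark pencil outlines on it mark the places, given below as x, y in this frame.
- long_bar_mid (a point): Long bar: loose pale spruce strip, 160 mm long, 10 wide, 14 high, ends carved down on top over the last 28 mm; flat foot down. Point: its centre, 7 mm above the foot; x along its length, z up. Its outline on the soundboard is centred at x +5, y 0 mm, length along the soundboard's y.
- short_bar_mid (a point): Short bar: loose pale spruce strip like the long bar but 125 mm long (10 wide, 14 high). Point: its centre, 7 mm above the foot; x along its length, z up. Its outline on the soundboard is centred at x +100, y 0 mm, length along the soundboard's y.
- tone_bar_mid (a point): Tone bar: the shortest loose pale strip, 85 mm long, 10 wide, 10 high, ends carved down on top over the last 28 mm. Point: its centre, 5 mm above the foot; x along its length, z up. Its outline on the soundboard is centred at x -57, y +72 mm, length along the soundboard's x.
- patch_mid (a point): Bridge patch: loose flat pale wooden plate, 76 x 36 mm, 5 mm thick. Point: its centre, 2.5 mm above the underside; x along its 76 mm length, z up. Its outline on the soundboard is centred at x -57, y 0 mm, the 76 mm length along the soundboard's y.
- weight_mid (a point): Steel gluing weight: upright round body of 34 mm diameter and 36 mm high with a small knob (20 mm diameter) on top, 52 mm high in all, about 0.2 to 0.4 kg. The point is on its axis 26 mm above its underside; z up.
- glue_bottle_mid (a point): Bystander: white glue bottle with an orange collar, 52 mm diameter, 122 mm high, standing loose. The point is on its axis, 61 mm above the bench.
Things that resemble listed ones, but are neither listed nor needed, are in the scene too. What is shaped like the part that bears tone_bar_mid but red or turquoise is not meant.

How it is judged:
By the outcome, as a careful person would: the job done as asked, in the order asked, and still so for the second after the job is handed in, with the robot touching nothing.
It also fails if it takes over 115 s, if anything falls off the work surface, if the arm or the gripper's body presses on something with over 40 N, if the wrist force passes 120 N, or if a joint passes its speed limit or range.

## Robot

A 6-joint arm with a two-finger parallel gripper is mounted at the origin on the work surface. World frame = base frame: x ahead of the robot, y to its left, z up, the work surface at z = 0. Lengths are in m, angles in degrees, forces in N, time in s.
With the tool pointing down it reaches from about 0.375 to 0.925 m from the base axis. Payload 5.7 kg.
Tool frame: the origin (TCP) lies at the very end of the fingers, on their centre line; the grasp point (between the pads) lies 19 mm behind it (pinch_z is the z of the grasp point in the tool frame, in m); z points along the fingers, y is the line along which they close (so a half turn about z gives the same grasp; the last joint's range is limited). The gripper opens to 85 mm and grips with 20 to 120 N. Pads are 22 mm wide; open, the fingers measure 114 mm over their backs; the gripper's body (76 mm by 85 mm) begins 54 mm behind the grasp point. The pads swing forward as they close: fully open they stand 13 mm farther back than shut.
Start: joints at [-73.344, 20.558, 86.54, -0, 72.909, -6.595], TCP at [0.237, -0.551, 0.231] pointing down, gripper open.
Joint ranges: [-170.27, 170.27], [-57.76, 135], [12.27, 136.19], [-55.21, 235.2], [11.17, 155.16], [-170.74, 170.74]. Speed limits (degrees/s): [136.94, 136.94, 180, 180, 180, 180].

## Interface

Orientations are given as a 3x3 rotation matrix whose columns are the frame's x, y, z axes.
In Python, from station import * gives the robot as it stands.
- The arm moves only by the shell command python3 -m crank 'ROWS' [OPENING] [FORCE]. ROWS is JSON, a list of rows, each an object with "travel": the shift along the world's x, y, z in m, a list of three; "rotation": the turn, a rotation vector about the world's x, y, z in rad, a list of three. A call has 1 to 8 rows; each row shifts and turns the commanded pose from where the row before left it; what a row does not reach is not made up. A row lasts 1/8 s, in which the tool goes at most 62.5 mm and 10.7 degrees, less where a joint would pass 70% of its speed; a pose out of reach is approached as far as the arm can. A call is refused whole if a number of a shift passes 0.0625 or a number of a turn 0.188, either way. A call with a gripper value outside its range is refused whole. OPENING is the opening, from -1 (shut) to 1 (fully open), set as the call begins (- or left out, the last holds). The fingers move at their own pace and stop on an object; FORCE is the grip in N (left out, the last holds). Time passes only in rows, so rows that do not move let the fingers close. It gives the time, the measured TCP pose, the force, the opening and the grip force at its end, in the units of the state.
- get_state(): the state, without advancing time (a new reading comes with each control period).
- snapshot(name): name is "side" or "top" or "wrist"; returns the picture (420x560x3 uint8, red, green, blue); there is no depth.
- camera_model(name): a dict with "mtx" (3x3 intrinsics, pixels), "extrinsics" (4x4, takes a point from world to camera coordinates); the wrist camera has in their place "hand_eye" (4x4, takes a point from camera to tool coordinates, whose origin is the TCP and whose axes are the flange's). Camera axes: x right, y down, z forward; pixel columns grow to the right and rows downward; lengths in m; the calibration is good to about 2 mm. A picture is of the moment at which its call begins: read the wrist's pose just before it. camera_model takes no time and is no camera call.
- close_job(): hands the job in; it is judged then, once.
The state is a dict: "clock": time; "qpos": joint angles; "dq": joint speeds; "joint_torque": joint torques, N m; "eef_pos": TCP position; "tool_rot": TCP orientation; "force": force on the tool from outside, world axes, zero at the start; "torque": the same for the moment, N m; "grip_width": opening from 0.0 (shut) to 1.0 (fully open); "finger_force": force on a finger pad.
Only numpy, scipy, OpenCV 4.12 (cv2) and the standard library are available. Lean on these libraries where they do the work, as an engineer would, in place of code of your own. Each camera call takes 0.05 s, during which the arm holds its last target. There are 200 camera calls.

## Working session

There is one attempt and no reset: what is moved stays moved. The work goes in short steps, Python scripts to look and compute and a shell command to move; the robot and the scene stay as the last step left them, time stands still between calls to the robot, and variables do not carry over. Pictures are saved under pics/ and viewed, at most 14 in all, crops included, and the job is handed in when it is done.

```bash
mkdir -p pics; ls; python3 - <<'E'
from station import *
import cv2,numpy as np
for n in ("top","side"):
    im=snapshot(n); cv2.imwrite(f"pics/{n}0.png",im[...,::-1])
for n in ("top","side","wrist"):
    print(n,{k:np.round(v,4).tolist() for k,v in camera_model(n).items()} )
s=get_state();print(s['eef_pos'],s['tool_rot'],s['grip_width'])
E
```

```text
pics
top {'mtx': [[488.1087, 0.0, 271.2281], [0.0, 488.1087, 214.9711], [0.0, 0.0, 1.0]], 'extrinsics': [[0.015, -0.9995, 0.027, -0.0181], [-0.981, -0.0199, -0.193, 0.4923], [0.1934, -0.0236, -0.9808, 1.0012], [0.0, 0.0, 0.0, 1.0]]}
side {'mtx': [[546.3945, 0.0, 279.2811], [0.0, 546.3945, 218.8394], [0.0, 0.0, 1.0]], 'extrinsics': [[-0.9869, -0.161, -0.0101, 0.4642], [-0.1179, 0.7626, -0.636, 0.0785], [0.1101, -0.6265, -0.7716, 1.4833], [0.0, 0.0, 0.0, 1.0]]}
wrist {'mtx': [[296.3589, 0.0, 278.908], [0.0, 296.3589, 212.2446], [0.0, 0.0, 1.0]], 'hand_eye': [[-0.0005, -0.9603, -0.2791, 0.0695], [1.0, -0.0005, 0.0002, 0.0], [-0.0003, -0.2791, 0.9603, -0.1422], [0.0, 0.0, 0.0, 1.0]]}
[ 0.23666744 -0.55069353  0.23055766] [[ 9.18791056e-01  3.94743945e-01 -4.61252441e-04]
 [ 3.94744170e-01 -9.18789774e-01  1.54623566e-03]
 [ 1.86573138e-04 -1.60274421e-03 -9.99998698e-01]] 0.9987195459200584
```

View pics/top0.png

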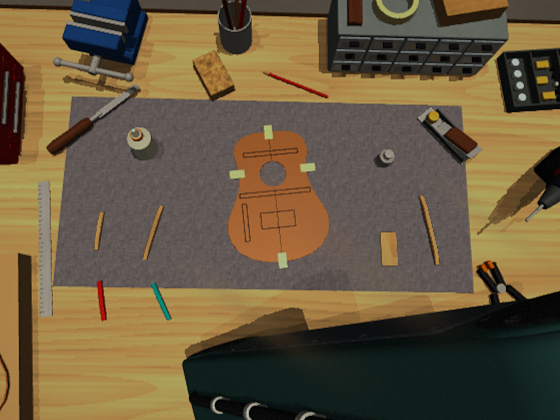

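View pics/side0.png

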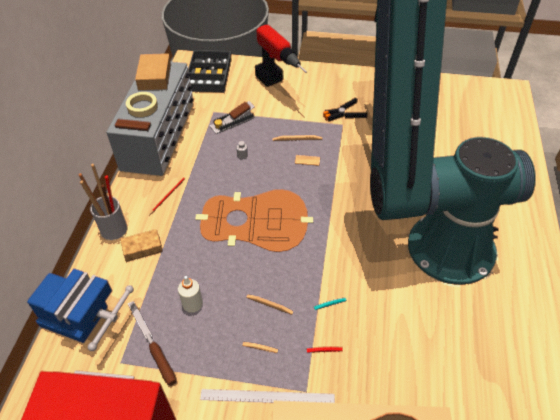

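The top view shows the board at about (278,197) with its neck up. The tone bar is at (98,230), the short bar at (153,232), the long bar at (430,230), the patch at (389,248), the weight at (387,157) and the bottle at (140,143). The side view agrees.

```bash
cat > h.py <<'E'
from station import *
import cv2,numpy as np
def cam(name):
    m=camera_model(name)
    if name=="wrist":
        s=get_state(); T=np.eye(4);T[:3,:3]=s['tool_rot'];T[:3,3]=s['eef_pos']
        return np.array(m['mtx']),T@np.array(m['hand_eye'])
    return np.array(m['mtx']),np.linalg.inv(np.array(m['extrinsics']))
def ray(c,px,z):
    K,T=c; px=np.atleast_2d(np.asarray(px,float))
    d=np.c_[px,np.ones(len(px))]@np.linalg.inv(K).T@T[:3,:3].T; o=T[:3,3]
    return (o+d*((z-o[2])/d[:,2])[:,None])[:,:2]
def proj(c,P):
    K,T=c; p=(np.atleast_2d(P)-T[:3,3])@T[:3,:3]@K.T
    return p[:,:2]/p[:,2:]
def wood(im):
    h=cv2.cvtColor(im,cv2.COLOR_RGB2HSV)
    return cv2.inRange(h,(10,70,70),(28,255,255))
def blobs(m,lo,hi):
    cs,_=cv2.findContours(m,cv2.RETR_EXTERNAL,cv2.CHAIN_APPROX_NONE)
    return [c[:,0] for c in cs if lo<cv2.contourArea(c)<hi]
def rect(c,cont,z):
    "silhouette contour on plane z: centre, long axis yaw (deg), length, width in m"
    (x,y),(w,h),a=cv2.minAreaRect((ray(c,cont,z)*1e4).astype(np.float32))
    if w<h: w,h,a=h,w,a+90
    return np.array([x/1e4,y/1e4]),(a+90)%180-90,w/1e4,h/1e4
E
python3 - <<'E'
from h import *
c=cam("top"); im=cv2.imread("pics/top0.png")[...,::-1].copy()
m=wood(im); m[:100]=0;m[288:]=0;m[:,:65]=0;m[:,465:]=0
for b in blobs(m,60,2000):
    print(b.mean(0).round(), [np.round(v,4) for v in rect(c,b,.006)])
h=cv2.cvtColor(im,cv2.COLOR_RGB2HSV)
print(h[225,270],h[248,389],h[230,430])
mb=cv2.inRange(h,(4,120,60),(14,255,255)); mb[:,:200]=0;mb[:,340:]=0;mb[:100]=0;mb[288:]=0
mb=cv2.morphologyEx(mb,cv2.MORPH_CLOSE,np.ones((5,5)))
for b in blobs(mb,3000,1e5): print('board',[np.round(v,4) for v in rect(c,b,.003)])
print('hole',ray(c,[273,173],.003),'tail',ray(c,[282,262],.003),'weight',ray(c,[387,157],.026),ray(c,[386,164],0),'bottle',ray(c,[142,155],0))
E
```

```text
[388. 249.] [array([ 0.4295, -0.2723]), np.float64(1.3691), np.float64(0.0759), np.float64(0.0374)]
[ 98. 230.] [array([0.4589, 0.3707]), np.float64(-4.3341), np.float64(0.0871), np.float64(0.0118)]
[152. 232.] [array([0.4577, 0.252 ]), np.float64(-14.1922), np.float64(0.1259), np.float64(0.0124)]
[430. 230.] [array([ 0.4761, -0.3668]), np.float64(10.6396), np.float64(0.1602), np.float64(0.013)]
[458. 136.] [array([ 0.6972, -0.4448]), np.float64(49.6436), np.float64(0.0459), np.float64(0.0233)]
[433. 115.] [array([ 0.7484, -0.3878]), np.float64(-2.7195), np.float64(0.0256), np.float64(0.0237)]
[357. 103.] [array([ 0.7645, -0.1789]), np.float64(86.453), np.float64(0.5662), np.float64(0.0829)]
[ 67. 115.] [array([0.7244, 0.4613]), np.float64(5.4738), np.float64(0.0784), np.float64(0.0137)]
[ 13 178 168] [ 20 144 173] [ 17 156 180]
board [array([ 0.5495, -0.0248]), np.float64(1.4509), np.float64(0.3023), np.float64(0.2244)]
hole [[ 0.59922193 -0.01311588]] tail [[ 0.39633846 -0.03586793]] weight [[ 0.63602803 -0.27013448]] [[ 0.62762495 -0.27433791]] bottle [[0.63596794 0.2873921 ]]
```

```bash
python3 -m crank '[{"travel":[0.031,0.053,0.002],"rotation":[0,0,0.127]},{"travel":[0.031,0.053,0.002],"rotation":[0,0,0.127]},{"travel":[0.031,0.053,0.002],"rotation":[0,0,0.127]},{"travel":[0.031,0.053,0.002],"rotation":[0,0,0.127]},{"travel":[0.031,0.053,0.002],"rotation":[0,0,0.127]},{"travel":[0.031,0.053,0.002],"rotation":[0,0,0.127]},{"travel":[0.031,0.053,0.002],"rotation":[0,0,0.127]},{"travel":[0.031,0.053,0.002],"rotation":[0,0,0.127]}]' 
python3 -m crank '[{"travel":[0.031,0.053,0.002],"rotation":[0,0,0.127]},{"travel":[0.031,0.053,0.002],"rotation":[0,0,0.127]},{"travel":[0,0,0],"rotation":[0,0,0]},{"travel":[0,0,0],"rotation":[0,0,0]}]'
python3 - <<'E'
from h import *
import pickle
c=cam("wrist"); im=snapshot("wrist"); cv2.imwrite("pics/w1.png",im[...,::-1]); pickle.dump(c,open("w1.pkl","wb"))
E
```

```text
clock: 1.1
eef_pos: [0.4854, -0.1254, 0.2472]
tool_rot: [[0.144, 0.99, -0.0], [0.99, -0.144, -0.0], [-0.0, -0.0, -1.0]]
force: [0.5, -1.2, 0.2]
grip_width: 0.999
finger_force: 0.0
clock: 1.6
eef_pos: [0.5462, -0.0212, 0.2507]
tool_rot: [[-0.105, 0.994, -0.002], [0.994, 0.105, -0.0], [-0.0, -0.002, -1.0]]
force: [-0.8, -0.7, 0.5]
grip_width: 1.001
finger_force: 0.0
```

View pics/w1.png

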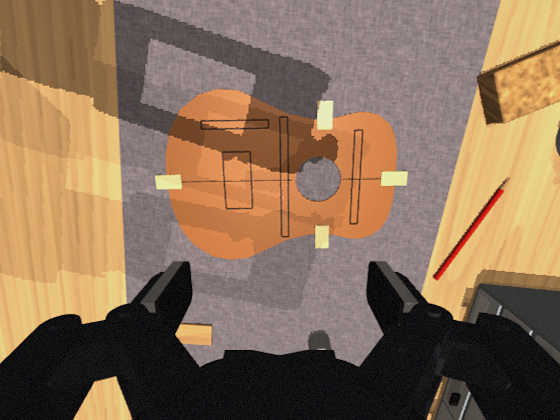

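The wrist view shows the board and all four outlines clearly: tone (234,124), patch (238,180), long (284,177) and short (356,177), with the hole at (318,178). I'll measure the outlines next.

```bash
python3 - <<'E'
from h import *
import pickle
c=pickle.load(open("w1.pkl","rb")); im=cv2.imread("pics/w1.png")
def go(c,im,boxes,nm):
    g=im.max(2); bh=cv2.morphologyEx(g,cv2.MORPH_BLACKHAT,np.ones((7,7),np.uint8))
    m=(bh.astype(float)>0.25*cv2.morphologyEx(g,cv2.MORPH_CLOSE,np.ones((7,7),np.uint8))).astype(np.uint8)*255
    R=[]
    for k,(x0,y0,x1,y1) in boxes.items():
        mm=np.zeros_like(m); mm[y0:y1,x0:x1]=m[y0:y1,x0:x1]
        b=max(blobs(mm,20,1e5),key=cv2.contourArea)
        # outer edge of line: rect
        r=rect(c,b,.003); R.append(r); print(nm,k,[np.round(v,4) for v in r])
    return R
R=go(c,im,dict(tone=(196,116,274,133),patch=(218,147,256,214),long=(277,113,292,241),short=(346,126,366,228)),"wrist")
loc=np.array([[-.057,.072],[-.057,0],[.005,0],[.1,0]]); W=np.array([r[0] for r in R])
d=loc-loc.mean(0); e=W-W.mean(0)
a=np.arctan2((d[:,0]*e[:,1]-d[:,1]*e[:,0]).sum(),(d*e).sum()); Rm=np.array([[np.cos(a),-np.sin(a)],[np.sin(a),np.cos(a)]])
t=W.mean(0)-Rm@loc.mean(0); print("yaw",np.degrees(a),"origin",t,"targets",(loc@Rm.T+t).round(4).tolist(),"res",(W-loc@Rm.T-t).round(4).tolist())
# same in the top view
ct=cam("top"); it=cv2.imread("pics/top0.png")
p=proj(ct,np.c_[loc@Rm.T+t,np.full(4,.003)]); print("top px",p.round(1).tolist())
E
```

```text
wrist tone [array([0.4804, 0.0451]), np.float64(6.0127), np.float64(0.0862), np.float64(0.0121)]
wrist patch [array([ 0.4865, -0.027 ]), np.float64(-83.9811), np.float64(0.0779), np.float64(0.0453)]
wrist long [array([ 0.5511, -0.0191]), np.float64(-85.8923), np.float64(0.1618), np.float64(0.0186)]
wrist short [array([ 0.6452, -0.0074]), np.float64(-76.5341), np.float64(0.1269), np.float64(0.025)]
yaw 6.859032186703093 origin [ 0.54519933 -0.01970503] targets [[0.48, 0.045], [0.4886, -0.0265], [0.5502, -0.0191], [0.6445, -0.0078]] res [[0.0004, 0.0001], [-0.0021, -0.0005], [0.001, 0.0], [0.0007, 0.0003]]
top px [[246.2, 223.9], [278.3, 220.8], [275.3, 194.0], [271.0, 154.0]]
```

```bash
cat >> h.py <<'E'
LOC=np.array([[-.057,.072],[-.057,0],[.005,0],[.1,0]])
def board(c,im,boxes,thr=.25):
    "board yaw, origin from the insides of the pencilled rectangles (tone, patch, long, short)"
    g=im.max(2); k=np.ones((7,7),np.uint8)
    m=(cv2.morphologyEx(g,cv2.MORPH_BLACKHAT,k)>thr*cv2.morphologyEx(g,cv2.MORPH_CLOSE,k)).astype(np.uint8)*255
    R=[]
    for x0,y0,x1,y1 in boxes:
        s=m[y0:y1,x0:x1]; cs,h=cv2.findContours(s,cv2.RETR_CCOMP,cv2.CHAIN_APPROX_NONE)
        b=np.vstack([q[:,0] for q,hh in zip(cs,h[0]) if hh[3]>=0 and len(q)>20])+[x0,y0]
        R.append(rect(c,b,.003)); print([np.round(v,4) for v in R[-1]])
    W=np.array([r[0] for r in R]); d=LOC-LOC.mean(0); e=W-W.mean(0)
    a=np.arctan2((d[:,0]*e[:,1]-d[:,1]*e[:,0]).sum(),(d*e).sum()); Rm=np.array([[np.cos(a),-np.sin(a)],[np.sin(a),np.cos(a)]])
    t=W.mean(0)-Rm@LOC.mean(0); return np.degrees(a),t,LOC@Rm.T+t,W-LOC@Rm.T-t
E
python3 - <<'E'
from h import *
import pickle
c=pickle.load(open("w1.pkl","rb")); im=cv2.imread("pics/w1.png")
for r in board(c,im,[(196,116,274,133),(218,147,256,214),(277,113,292,241),(346,126,366,228)]): print(np.round(r,4).tolist())
E
```

```text
[array([0.4812, 0.0446]), np.float64(6.0127), np.float64(0.0848), np.float64(0.0109)]
[array([ 0.4896, -0.0266]), np.float64(-83.9808), np.float64(0.0752), np.float64(0.0374)]
[array([ 0.5511, -0.0189]), np.float64(-83.0886), np.float64(0.1592), np.float64(0.011)]
[array([ 0.6452, -0.0072]), np.float64(-83.0572), np.float64(0.1242), np.float64(0.0106)]
7.0788
[0.5462, -0.0196]
[[0.4808, 0.0448], [0.4897, -0.0266], [0.5512, -0.019], [0.6455, -0.0073]]
[[0.0004, -0.0002], [-0.0, 0.0], [-0.0001, 0.0001], [-0.0003, 0.0001]]
```

```bash
python3 -m crank '[{"travel":[-0.013,0.039,-0.018],"rotation":[0,0,0.174]},{"travel":[-0.013,0.039,-0.018],"rotation":[0,0,0.174]},{"travel":[-0.013,0.039,-0.018],"rotation":[0,0,0.174]},{"travel":[-0.013,0.039,-0.018],"rotation":[0,0,0.174]},{"travel":[-0.013,0.039,-0.018],"rotation":[0,0,0.174]},{"travel":[-0.013,0.039,-0.018],"rotation":[0,0,0.174]},{"travel":[-0.013,0.039,-0.018],"rotation":[0,0,0.174]},{"travel":[0,0,0],"rotation":[0,0,0]}]' 0 25
python3 -m crank '[{"travel":[0,0,0],"rotation":[0,0,0]}]'
cat >> h.py <<'E'
def look(z,name,lo=300,hi=9000):
    c=cam("wrist"); im=snapshot("wrist"); cv2.imwrite(f"pics/{name}.png",im[...,::-1])
    s=get_state(); R=np.array(s['tool_rot']); print("tcp",np.round(s['eef_pos'],4),"yaw",np.degrees(np.arctan2(R[1,0],R[0,0])).round(2))
    for b in blobs(wood(im),lo,hi): print(b.mean(0).round(),[np.round(v,4) for v in rect(c,b,z)])
    return c,im
E
python3 -c "
from h import *
look(.007,'w2')"
```

```text
clock: 2.65
eef_pos: [0.454, 0.2516, 0.124]
tool_rot: [[-0.97, 0.244, -0.003], [0.244, 0.97, -0.001], [0.003, -0.002, -1.0]]
force: [-0.7, -0.8, 0.3]
grip_width: 0.503
finger_force: 0.0
clock: 2.78
eef_pos: [0.4563, 0.2504, 0.1255]
tool_rot: [[-0.969, 0.248, 0.0], [0.248, 0.969, -0.001], [-0.0, -0.001, -1.0]]
force: [-0.1, -0.4, 0.5]
grip_width: 0.501
finger_force: 0.0
tcp [0.4567 0.2503 0.1258] yaw 165.61
[143. 400.] [array([0.6373, 0.044 ]), np.float64(-57.105), np.float64(0.0823), np.float64(0.0237)]
[279. 202.] [array([0.4539, 0.2503]), np.float64(-14.0631), np.float64(0.123), np.float64(0.0104)]
[408. 174.] [array([0.4558, 0.3681]), np.float64(-4.0878), np.float64(0.0848), np.float64(0.013)]
[555.  66.] [array([0.4014, 0.4939]), np.float64(4.6514), np.float64(0.1095), np.float64(0.0117)]
[422.   7.] [array([0.334 , 0.3958]), np.float64(75.5901), np.float64(0.0818), np.float64(0.018)]
[275.  23.] [array([0.3192, 0.28  ]), np.float64(75.5901), np.float64(0.1428), np.float64(0.047)]
```

View pics/w2.png

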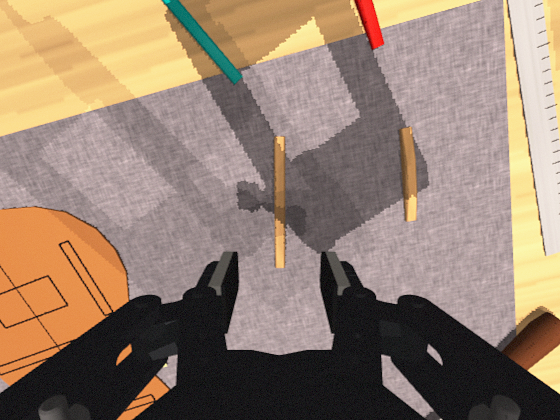

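The short bar lies foot down at (279,202), centred between the fingers. I'll go down, grip it and lift.

```bash
python3 -m crank '[{"travel":[-0.002,0,-0.05],"rotation":[0,0,0.003]},{"travel":[0,0,-0.05],"rotation":[0,0,0]},{"travel":[0,0,-0.021],"rotation":[0,0,0]},{"travel":[0,0,0],"rotation":[0,0,0]}]' | egrep "clock|eef|force"
python3 -m crank '[{"travel":[0,0,0],"rotation":[0,0,0]},{"travel":[0,0,0],"rotation":[0,0,0]},{"travel":[0,0,0],"rotation":[0,0,0]},{"travel":[0,0,0],"rotation":[0,0,0]}]' -1 30
```

```text
clock: 3.32
eef_pos: [0.4536, 0.2501, 0.0034]
force: [-0.6, -0.1, -0.3]
finger_force: 0.0
clock: 3.82
eef_pos: [0.4553, 0.2519, 0.0058]
tool_rot: [[-0.97, 0.242, 0.003], [0.242, 0.97, 0.001], [-0.003, 0.001, -1.0]]
force: [0.9, -3.2, 6.7]
grip_width: 0.104
finger_force: 32.8
```

```bash
python3 -m crank '[{"travel":[0,0,0.03],"rotation":[0,0,0]},{"travel":[0,0,0.035],"rotation":[0,0,0]},{"travel":[0.027,-0.037,0],"rotation":[0,0,-0.172]},{"travel":[0.027,-0.037,0],"rotation":[0,0,-0.172]},{"travel":[0.027,-0.037,0],"rotation":[0,0,-0.172]},{"travel":[0.027,-0.037,0],"rotation":[0,0,-0.172]},{"travel":[0.027,-0.037,0],"rotation":[0,0,-0.172]},{"travel":[0.027,-0.037,0],"rotation":[0,0,-0.172]}]' >/dev/null
python3 -m crank '[{"travel":[0.027,-0.037,-0.02],"rotation":[0,0,-0.172]},{"travel":[0,0,0],"rotation":[0,0,0]},{"travel":[0,0,0],"rotation":[0,0,0]}]' 
python3 -c "
from h import *
look(.04,'w3')"
```

```text
clock: 5.2
eef_pos: [0.6422, -0.0069, 0.0494]
tool_rot: [[-0.122, 0.992, -0.001], [0.992, 0.122, 0.0], [0.001, -0.001, -1.0]]
force: [-1.5, -0.5, 0.4]
grip_width: 0.1
finger_force: 31.9
tcp [ 0.6421 -0.0064  0.0496] yaw 97.07
[540. 342.] [array([ 0.798 , -0.0501]), np.float64(-68.2466), np.float64(0.0908), np.float64(0.042)]
[ 49. 124.] [array([0.5198, 0.0497]), np.float64(7.0015), np.float64(0.0492), np.float64(0.0071)]
```

View pics/w3.png

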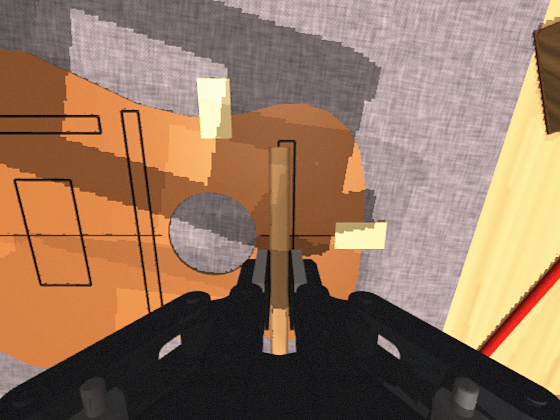

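The gripped bar's end is at (279,149) and the outline's end at (287,142), so it needs a shift of a few mm.

```bash
python3 - <<'E'
from h import *
c=cam("wrist"); s=get_state()
u=np.array([np.cos(np.radians(97)),np.sin(np.radians(97))])
for z in (.045,.049): 
  e=ray(c,[279.3,148.5],z)[0]; print("bar end",e,"centre",e-u*.0625,"tcp",s['eef_pos'][:2])
  # both edges further in (y=240), height top .0585
l=ray(c,[[270,235],[290.5,235]],.0585); print("edges",l,l.mean(0))
o=ray(c,[287,141.5],.003)[0]; print("outline end",o,"centre",o-u*.0628)
print("outline at y180",ray(c,[[281,190],[294,190]],.003))
E
```

```text
bar end [0.63361793 0.05295601] centre [ 0.64123476 -0.00907813] tcp [ 0.64206405 -0.00644343]
bar end [0.63358045 0.05323696] centre [ 0.64119728 -0.00879717] tcp [ 0.64206405 -0.00644343]
edges [[0.63406414 0.01302295]
 [0.64381728 0.01422999]] [0.63894071 0.01362647]
outline end [0.63823101 0.05481806] centre [ 0.6458844  -0.00751384]
outline at y180 [[0.63835598 0.02392203]
 [0.6467361  0.02495829]]
```

```bash
python3 -m crank '[{"travel":[0.0045,0.0015,-0.02],"rotation":[0,0,0]},{"travel":[0,0,-0.014],"rotation":[0,0,0]},{"travel":[0,0,-0.004],"rotation":[0,0,0]},{"travel":[0,0,-0.002],"rotation":[0,0,0]},{"travel":[0,0,0],"rotation":[0,0,0]}]'
python3 -c "
from h import *
look(.01,'w4')"
```

```text
clock: 5.88
eef_pos: [0.6474, -0.0057, 0.0093]
tool_rot: [[-0.122, 0.993, -0.0], [0.993, 0.122, -0.0], [-0.0, -0.0, -1.0]]
force: [0.5, 0.3, -0.6]
grip_width: 0.104
finger_force: 31.9
tcp [ 0.6477 -0.0058  0.0095] yaw 97.0
[110. 297.] [array([ 0.558 , -0.0368]), np.float64(-83.0704), np.float64(0.0433), np.float64(0.0085)]
[ 12. 265.] [array([ 0.5112, -0.0225]), np.float64(82.2436), np.float64(0.0736), np.float64(0.0204)]
[ 19. 125.] [array([0.5188, 0.05  ]), np.float64(6.9724), np.float64(0.0186), np.float64(0.0079)]
[ 91. 185.] [array([0.5507, 0.0231]), np.float64(-83.1014), np.float64(0.0751), np.float64(0.0085)]
```

View pics/w4.png

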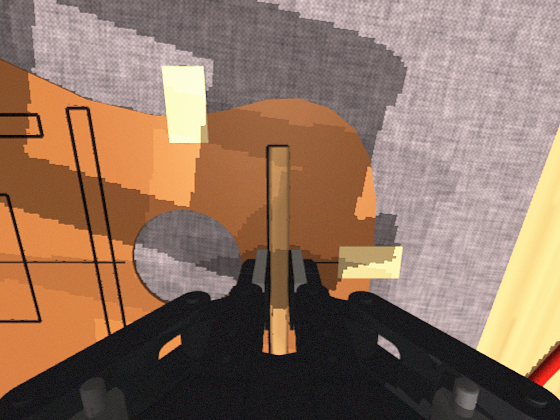

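```bash
python3 - <<'E'
from h import *
im=cv2.imread("pics/w4.png").max(2)
for r in (155,175,195,215): print(r,im[r,258:298].tolist())
print(im[136:158,278].tolist())
E
```

```text
155 [150, 151, 149, 152, 152, 153, 156, 124, 61, 26, 52, 107, 136, 154, 173, 183, 180, 180, 181, 177, 175, 178, 175, 177, 171, 175, 176, 173, 157, 139, 121, 106, 137, 152, 154, 154, 151, 151, 152, 148]
175 [172, 173, 176, 171, 173, 175, 179, 158, 93, 26, 55, 114, 149, 168, 196, 199, 202, 199, 197, 197, 197, 195, 179, 168, 167, 168, 169, 166, 156, 135, 118, 129, 148, 152, 150, 150, 149, 150, 150, 147]
195 [172, 172, 176, 172, 172, 173, 173, 176, 120, 31, 55, 109, 141, 165, 190, 198, 199, 202, 201, 192, 179, 169, 166, 166, 161, 159, 162, 156, 141, 130, 118, 128, 139, 145, 152, 151, 147, 148, 149, 151]
215 [146, 142, 144, 143, 146, 142, 146, 147, 106, 27, 23, 101, 135, 125, 153, 171, 168, 165, 161, 167, 159, 158, 155, 158, 156, 155, 156, 154, 147, 131, 114, 119, 136, 145, 145, 145, 143, 142, 142, 145]
[153, 150, 156, 155, 153, 158, 152, 149, 112, 24, 66, 150, 188, 182, 182, 183, 179, 177, 179, 175, 179, 178]
```

```bash
python3 -m crank '[{"travel":[-0.0006,0.0002,-0.0007],"rotation":[0,0,0]},{"travel":[0,0,-0.0006],"rotation":[0,0,0]},{"travel":[0,0,0],"rotation":[0,0,0]}]' | egrep "eef|force"
python3 -m crank '[{"travel":[0,0,0],"rotation":[0,0,0]},{"travel":[0,0,0],"rotation":[0,0,0]}]' -0.4
python3 -m crank '[{"travel":[0,0,0.02],"rotation":[0,0,0]},{"travel":[0,0,0.04],"rotation":[0,0,0]},{"travel":[0,0,0.02],"rotation":[0,0,0]},{"travel":[0,0,0],"rotation":[0,0,0]}]'|egrep "clock|eef"
python3 -c "
from h import *
look(.007,'w5')"
```

```text
eef_pos: [0.6472, -0.0057, 0.0088]
force: [-0.1, 0.5, 5.7]
finger_force: 32.5
clock: 6.55
eef_pos: [0.6467, -0.0056, 0.0079]
tool_rot: [[-0.122, 0.993, -0.0], [0.993, 0.122, 0.0], [0.0, -0.0, -1.0]]
force: [-0.6, 0.4, -0.5]
grip_width: 0.295
finger_force: 0.0
clock: 7.05
eef_pos: [0.6487, -0.0058, 0.091]
tcp [ 0.6475 -0.0056  0.0894] yaw 96.99
```

View pics/w5.png

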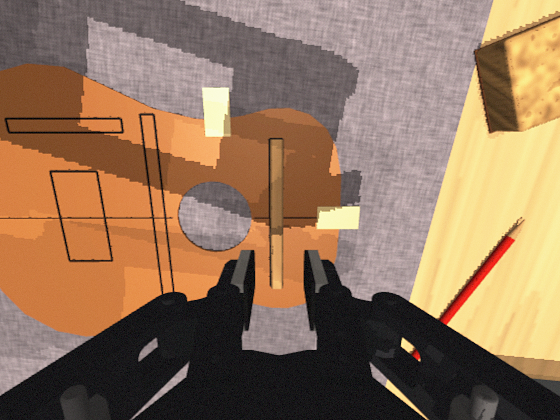

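The short bar covers its outline at (276,213). Next is the long bar.

```bash
python3 -m crank '[{"travel":[-0.019,-0.040,0.004],"rotation":[0,0,-0.1675]},{"travel":[-0.019,-0.040,0.004],"rotation":[0,0,-0.1675]},{"travel":[-0.019,-0.040,0.004],"rotation":[0,0,-0.1675]},{"travel":[-0.019,-0.040,0.004],"rotation":[0,0,-0.1675]},{"travel":[-0.019,-0.040,0.004],"rotation":[0,0,-0.1675]},{"travel":[-0.019,-0.040,0.004],"rotation":[0,0,-0.1675]},{"travel":[-0.019,-0.040,0.004],"rotation":[0,0,-0.1675]},{"travel":[-0.019,-0.040,0.004],"rotation":[0,0,-0.1675]}]' 0 >/dev/null
python3 -m crank '[{"travel":[-0.019,-0.040,0.004],"rotation":[0,0,-0.1675]},{"travel":[0,0,0],"rotation":[0,0,0]},{"travel":[0,0,0],"rotation":[0,0,0]},{"travel":[0,0,0],"rotation":[0,0,0]}]' |egrep "clock|force"
python3 -c "
from h import *
look(.005,'w6')"
```

```text
clock: 8.6
force: [-0.1, -0.0, -0.3]
finger_force: 0.0
tcp [ 0.476  -0.3641  0.1235] yaw 10.74
[409. 394.] [array([ 0.2859, -0.5469]), np.float64(50.0759), np.float64(0.1051), np.float64(0.0249)]
[152. 389.] [array([ 0.2385, -0.2668]), np.float64(-27.423), np.float64(0.12), np.float64(0.027)]
[275. 343.] [array([ 0.3248, -0.3907]), np.float64(-89.8379), np.float64(0.1139), np.float64(0.0265)]
[ 40. 331.] [array([ 0.3002, -0.1302]), np.float64(-43.1432), np.float64(0.1788), np.float64(0.0825)]
[176. 234.] [array([ 0.4287, -0.2751]), np.float64(1.5993), np.float64(0.0766), np.float64(0.0366)]
[281. 202.] [array([ 0.4729, -0.3675]), np.float64(10.5475), np.float64(0.1592), np.float64(0.0108)]
[ 10. 145.] [array([ 0.4808, -0.1313]), np.float64(-4.0583), np.float64(0.1131), np.float64(0.026)]
```

```bash
python3 -m crank '[{"travel":[-0.001,-0.003,-0.05],"rotation":[0,0,-0.003]},{"travel":[0,0,-0.045],"rotation":[0,0,0]},{"travel":[0,0,-0.024],"rotation":[0,0,0]},{"travel":[0,0,0],"rotation":[0,0,0]}]' | egrep "eef|force"
python3 -m crank '[{"travel":[0,0,0],"rotation":[0,0,0]},{"travel":[0,0,0],"rotation":[0,0,0]},{"travel":[0,0,0],"rotation":[0,0,0]},{"travel":[0,0,0],"rotation":[0,0,0]}]' -1 30
```

```text
eef_pos: [0.4738, -0.3663, 0.003]
force: [-0.6, 0.7, 0.7]
finger_force: 0.0
clock: 9.65
eef_pos: [0.4759, -0.3693, 0.0066]
tool_rot: [[0.983, 0.181, 0.002], [0.181, -0.983, -0.002], [0.002, 0.002, -1.0]]
force: [0.7, 0.9, 7.0]
grip_width: 0.098
finger_force: 32.7
```

```bash
python3 -m crank '[{"travel":[0,0,0.03],"rotation":[0,0,0]},{"travel":[0,0,0.035],"rotation":[0,0,0]},{"travel":[0.0085,0.039,0],"rotation":[0,0,0.1675]},{"travel":[0.0085,0.039,0],"rotation":[0,0,0.1675]},{"travel":[0.0085,0.039,0],"rotation":[0,0,0.1675]},{"travel":[0.0085,0.039,0],"rotation":[0,0,0.1675]},{"travel":[0.0085,0.039,0],"rotation":[0,0,0.1675]},{"travel":[0.0085,0.039,0],"rotation":[0,0,0.1675]}]' >/dev/null
python3 -m crank '[{"travel":[0.0085,0.039,0],"rotation":[0,0,0.1675]},{"travel":[0.0085,0.039,0],"rotation":[0,0,0.1675]},{"travel":[0.0085,0.039,0],"rotation":[0,0,0.1675]},{"travel":[0,0,-0.02],"rotation":[0,0,0]},{"travel":[0,0,0],"rotation":[0,0,0]},{"travel":[0,0,0],"rotation":[0,0,0]},{"travel":[0,0,0],"rotation":[0,0,0]}]' |egrep "clock|force"
python3 -c "
from h import *
look(.04,'w7')"
```

```text
clock: 11.52
force: [0.6, -0.7, -0.1]
finger_force: 31.9
tcp [ 0.5516 -0.0182  0.0506] yaw 96.76
[552. 363.] [array([ 0.7331, -0.0703]), np.float64(89.9389), np.float64(0.0444), np.float64(0.0146)]
```

View pics/w7.png

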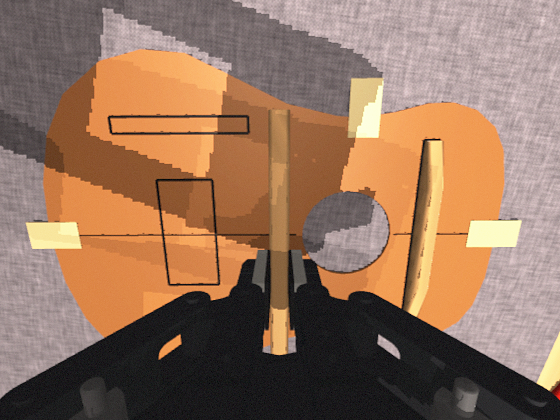

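```bash
python3 - <<'E'
from h import *
c=cam("wrist"); s=get_state()
u=np.array([np.cos(np.radians(96.8)),np.sin(np.radians(96.8))])
im=cv2.imread("pics/w7.png").max(2)
print(im[102:118,280].tolist(), im[160,262:298].tolist())
for z in (.047,.050): 
  e=ray(c,[280,110],z)[0]; print("bar centre",e-u*.08)
l=ray(c,[[270,200],[290.3,200]],.0595).mean(0);print(l, l-u*(l[1]+.019)/u[1])
print("tone",ray(c,[[109,116.5],[248.5,116.5],[248.5,133],[109,133.5]],.003).mean(0),"patch",ray(c,[[157,180],[212,180],[219,285],[168,285]],.003).mean(0))
E
```

```text
[186, 187, 187, 187, 187, 189, 182, 183, 200, 200, 202, 195, 178, 181, 180, 184] [171, 177, 176, 175, 182, 179, 155, 144, 139, 167, 189, 180, 174, 169, 177, 173, 174, 177, 175, 176, 176, 178, 178, 179, 169, 158, 141, 139, 150, 155, 148, 154, 154, 151, 154, 152]
bar centre [ 0.55124911 -0.0205974 ]
bar centre [ 0.55125298 -0.02074448]
[0.54652831 0.01906569] [ 0.55106737 -0.019     ]
tone [0.48098228 0.04507615] patch [ 0.48977807 -0.0266111 ]
```

```bash
python3 -m crank '[{"travel":[0,0.0012,-0.02],"rotation":[0,0,0.003]},{"travel":[0,0,-0.014],"rotation":[0,0,0]},{"travel":[0,0,-0.004],"rotation":[0,0,0]},{"travel":[0,0,-0.001],"rotation":[0,0,0]},{"travel":[0,0,0],"rotation":[0,0,0]}]' | egrep "clock|eef|force"
python3 - <<'E'
from h import *
c,im=look(.01,'w8'); cv2.imwrite("pics/w8c.png",cv2.resize(im[60:260,180:380,::-1],None,fx=3,fy=3,interpolation=cv2.INTER_CUBIC))
E
```

```text
clock: 12.2
eef_pos: [0.5516, -0.0164, 0.0113]
force: [0.1, 0.1, -0.1]
finger_force: 31.9
tcp [ 0.5516 -0.0164  0.0114] yaw 96.99
[220. 278.] [array([ 0.5213, -0.0307]), np.float64(-83.0518), np.float64(0.0224), np.float64(0.0208)]
[165. 252.] [array([ 0.4919, -0.0207]), np.float64(-83.0661), np.float64(0.0673), np.float64(0.0333)]
```

View pics/w8c.png

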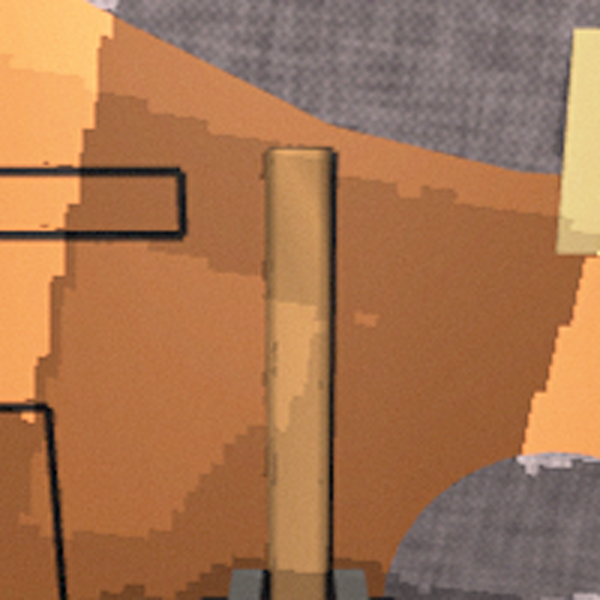

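```bash
python3 -m crank '[{"travel":[0.0004,-0.0004,-0.001],"rotation":[0,0,0]},{"travel":[0,0,-0.0007],"rotation":[0,0,0]},{"travel":[0,0,-0.0006],"rotation":[0,0,0]},{"travel":[0,0,0],"rotation":[0,0,0]},{"travel":[0,0,0],"rotation":[0,0,0]}]' | egrep "eef|force"
python3 -m crank '[{"travel":[0,0,0],"rotation":[0,0,0]},{"travel":[0,0,0],"rotation":[0,0,0]}]' -0.5 | egrep "eef|force|wid"
python3 -m crank '[{"travel":[0,0,0.02],"rotation":[0,0,0]},{"travel":[0,0,0.05],"rotation":[0,0,0]},{"travel":[0,0,0.05],"rotation":[0,0,0]},{"travel":[0,0,0.04],"rotation":[0,0,0]},{"travel":[0,0,0],"rotation":[0,0,0]},{"travel":[0,0,0],"rotation":[0,0,0]}]' |egrep "clock|eef"
python3 - <<'E'
from h import *
c,im=look(.01,'w9'); cv2.imwrite("pics/w9c.png",cv2.resize(im[80:300,130:430,::-1],None,fx=2.6,fy=2.6,interpolation=cv2.INTER_CUBIC))
E
```

```text
eef_pos: [0.5519, -0.0168, 0.0095]
force: [-2.1, -1.0, 8.2]
finger_force: 32.9
eef_pos: [0.5517, -0.0167, 0.0086]
force: [0.3, -0.3, -0.2]
grip_width: 0.249
finger_force: 0.0
clock: 13.88
eef_pos: [0.551, -0.0166, 0.168]
tcp [ 0.5505 -0.0166  0.1674] yaw 96.99
```

View pics/w9c.png

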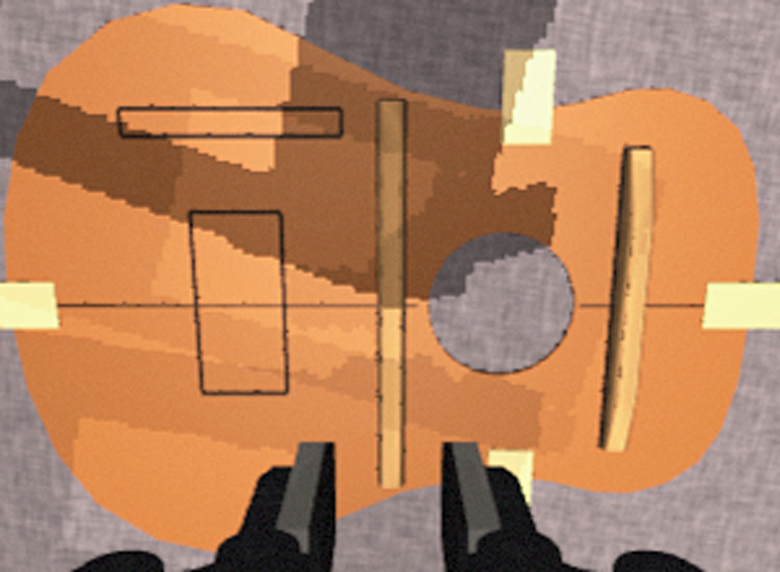

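The long and short bars both sit on their outlines. Next is the patch.

```bash
python3 -m crank '[{"travel":[-0.012,-0.0257,-0.0045],"rotation":[0,0,-0.1667]},{"travel":[-0.012,-0.0257,-0.0045],"rotation":[0,0,-0.1667]},{"travel":[-0.012,-0.0257,-0.0045],"rotation":[0,0,-0.1667]},{"travel":[-0.012,-0.0257,-0.0045],"rotation":[0,0,-0.1667]},{"travel":[-0.012,-0.0257,-0.0045],"rotation":[0,0,-0.1667]},{"travel":[-0.012,-0.0257,-0.0045],"rotation":[0,0,-0.1667]},{"travel":[-0.012,-0.0257,-0.0045],"rotation":[0,0,-0.1667]},{"travel":[-0.012,-0.0257,-0.0045],"rotation":[0,0,-0.1667]}]' 0.5 >/dev/null
python3 -m crank '[{"travel":[-0.012,-0.0257,-0.0045],"rotation":[0,0,-0.1667]},{"travel":[-0.012,-0.0257,-0.0045],"rotation":[0,0,-0.1667]},{"travel":[0,0,0],"rotation":[0,0,0]},{"travel":[0,0,0],"rotation":[0,0,0]},{"travel":[0,0,0],"rotation":[0,0,0]}]' |egrep "clock|force"
python3 -c "
from h import *
look(.004,'w10')"
```

```text
clock: 15.55
force: [0.2, 0.0, -0.5]
finger_force: 0.0
tcp [ 0.4318 -0.2728  0.1235] yaw 1.59
[425. 394.] [array([ 0.2147, -0.439 ]), np.float64(36.5839), np.float64(0.1117), np.float64(0.0442)]
[133. 394.] [array([ 0.2055, -0.1196]), np.float64(-33.8649), np.float64(0.1121), np.float64(0.0438)]
[539. 343.] [array([ 0.2865, -0.5568]), np.float64(48.1721), np.float64(0.1159), np.float64(0.045)]
[279. 327.] [array([ 0.299 , -0.2769]), np.float64(-88.3891), np.float64(0.1605), np.float64(0.0781)]
[ 62. 316.] [array([ 0.3121, -0.0415]), np.float64(-59.3332), np.float64(0.2155), np.float64(0.0856)]
[280. 207.] [array([ 0.4279, -0.2744]), np.float64(1.5922), np.float64(0.0761), np.float64(0.0366)]
```

```bash
python3 -m crank '[{"travel":[-0.0025,-0.0015,-0.05],"rotation":[0,0,0]},{"travel":[0,0,-0.04],"rotation":[0,0,0]},{"travel":[0,0,-0.02],"rotation":[0,0,0]},{"travel":[0,0,-0.008],"rotation":[0,0,0]},{"travel":[0,0,-0.006],"rotation":[0,0,0]},{"travel":[0,0,0],"rotation":[0,0,0]},{"travel":[0,0,0],"rotation":[0,0,0]}]' 0 | egrep "eef|force|wid"
python3 -m crank '[{"travel":[0,0,0],"rotation":[0,0,0]},{"travel":[0,0,0],"rotation":[0,0,0]},{"travel":[0,0,0],"rotation":[0,0,0]}]' -1 30
python3 -m crank '[{"travel":[0,0,0.01],"rotation":[0,0,0]},{"travel":[0,0,0.02],"rotation":[0,0,0]},{"travel":[0,0,0.03],"rotation":[0,0,0]},{"travel":[0,0,0],"rotation":[0,0,0]},{"travel":[0,0,0],"rotation":[0,0,0]}]'
python3 -c "
from h import *
look(.06,'w11')"
```

```text
eef_pos: [0.4297, -0.2756, 0.0004]
force: [-0.6, -0.3, 0.4]
grip_width: 0.494
finger_force: 0.0
clock: 16.85
eef_pos: [0.4296, -0.2756, 0.0006]
tool_rot: [[1.0, 0.026, 0.001], [0.026, -1.0, -0.001], [0.001, 0.001, -1.0]]
force: [0.3, 1.4, 5.7]
grip_width: 0.404
finger_force: 29.6
clock: 17.48
eef_pos: [0.429, -0.2752, 0.0597]
tool_rot: [[1.0, 0.026, 0.0], [0.026, -1.0, -0.0], [0.0, 0.0, -1.0]]
force: [0.1, 0.4, -1.4]
grip_width: 0.404
finger_force: 30.1
tcp [ 0.4287 -0.2749  0.0592] yaw 1.48
[158. 389.] [array([ 0.3427, -0.2051]), np.float64(-38.4677), np.float64(0.065), np.float64(0.0107)]
[400. 388.] [array([ 0.3464, -0.3507]), np.float64(40.9282), np.float64(0.0652), np.float64(0.0111)]
[279. 345.] [array([ 0.3771, -0.277 ]), np.float64(89.9515), np.float64(0.0538), np.float64(0.0116)]
[ 32. 353.] [array([ 0.372 , -0.1298]), np.float64(-53.67), np.float64(0.0738), np.float64(0.0294)]
[539. 269.] [array([ 0.4248, -0.4198]), np.float64(-5.8167), np.float64(0.1337), np.float64(0.0429)]
```

View pics/w11.png

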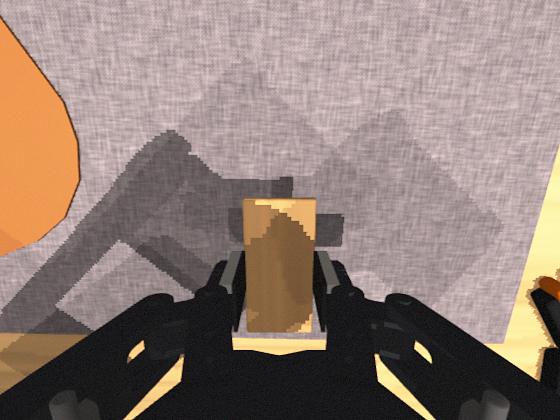

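The patch is held level, with its far edge centred at (280,199). I'll carry it to its outline.

```bash
python3 -m crank '[{"travel":[0.0061,0.0248,0],"rotation":[0,0,0.1667]},{"travel":[0.0061,0.0248,0],"rotation":[0,0,0.1667]},{"travel":[0.0061,0.0248,0],"rotation":[0,0,0.1667]},{"travel":[0.0061,0.0248,0],"rotation":[0,0,0.1667]},{"travel":[0.0061,0.0248,0],"rotation":[0,0,0.1667]},{"travel":[0.0061,0.0248,0],"rotation":[0,0,0.1667]},{"travel":[0.0061,0.0248,0],"rotation":[0,0,0.1667]},{"travel":[0.0061,0.0248,0],"rotation":[0,0,0.1667]}]' >/dev/null
python3 -m crank '[{"travel":[0.0061,0.0248,0],"rotation":[0,0,0.1667]},{"travel":[0.0061,0.0248,-0.01],"rotation":[0,0,0.1667]},{"travel":[0,0,-0.01],"rotation":[0,0,0]},{"travel":[0,0,0],"rotation":[0,0,0]},{"travel":[0,0,0],"rotation":[0,0,0]}]' |egrep "clock|force"
python3 - <<'E'
from h import *
c,im=look(.04,'w12'); s=get_state(); zt=s['eef_pos'][2]+.0044
u=np.array([np.cos(np.radians(97)),np.sin(np.radians(97))])
g=cv2.cvtColor(im,cv2.COLOR_RGB2HSV)
print(g[170:240:2,280].tolist()); print(g[225,230:330:2].tolist())
E
```

```text
clock: 19.15
force: [-0.5, -1.1, -0.5]
finger_force: 30.1
tcp [ 0.49   -0.028   0.0397] yaw 96.87
[[12, 161, 173], [13, 161, 177], [12, 163, 174], [12, 159, 176], [126, 47, 27], [11, 156, 108], [13, 161, 169], [13, 164, 151], [12, 164, 148], [13, 168, 146], [12, 158, 150], [12, 160, 148], [13, 170, 141], [12, 166, 109], [17, 137, 130], [15, 135, 172], [15, 139, 180], [15, 138, 176], [15, 138, 176], [15, 136, 178], [15, 137, 181], [15, 137, 175], [15, 138, 177], [15, 134, 181], [15, 141, 175], [15, 140, 175], [15, 140, 177], [15, 141, 176], [15, 139, 176], [14, 135, 178], [14, 138, 178], [15, 141, 175], [14, 135, 174], [14, 135, 176], [15, 133, 172]]
[[12, 163, 141], [12, 165, 155], [12, 166, 164], [13, 173, 162], [13, 168, 155], [13, 171, 140], [13, 164, 134], [15, 136, 193], [15, 142, 191], [15, 137, 188], [16, 143, 185], [15, 139, 185], [15, 145, 183], [15, 135, 182], [15, 135, 181], [15, 139, 185], [15, 138, 188], [15, 138, 191], [14, 139, 184], [15, 142, 182], [15, 139, 182], [15, 136, 175], [15, 142, 169], [15, 142, 172], [14, 133, 177], [14, 137, 171], [14, 137, 175], [15, 137, 171], [15, 136, 171], [15, 139, 162], [14, 134, 165], [15, 139, 165], [15, 139, 165], [15, 138, 163], [16, 139, 165], [16, 144, 163], [14, 136, 165], [15, 136, 167], [15, 132, 164], [15, 134, 164], [15, 138, 165], [15, 137, 169], [16, 141, 157], [13, 173, 136], [13, 168, 141], [13, 166, 143], [13, 171, 145], [13, 178, 143], [12, 171, 142], [12, 163, 142]]
```

```bash
python3 - <<'E'
from h import *
c=cam("wrist"); s=get_state(); zt=s['eef_pos'][2]+.0044
u=np.array([np.cos(np.radians(97)),np.sin(np.radians(97))])
e=ray(c,[279.5,197],zt)[0]; print("patch c",e-u*.038, "edges w",np.linalg.norm(np.diff(ray(c,[[243.5,225],[315.5,225]],zt),axis=0)), "mid",(l:=ray(c,[279.5,225],zt)[0])-u*(l[1]+.0268)/u[1])
o=ray(c,[280,178.7],.003)[0]; print("outline c by far edge",o-u*.038)
E
```

```text
patch c [ 0.48914055 -0.02818261] edges w 0.0353197118728707 mid [ 0.48893903 -0.0268    ]
outline c by far edge [ 0.48930226 -0.02641059]
```

```bash
python3 -m crank '[{"travel":[0.0007,0.0016,-0.02],"rotation":[0,0,0.002]},{"travel":[0,0,-0.01],"rotation":[0,0,0]},{"travel":[0,0,-0.003],"rotation":[0,0,0]},{"travel":[0,0,0],"rotation":[0,0,0]},{"travel":[0,0,0],"rotation":[0,0,0]}]' | egrep "clock|eef|force"
python3 - <<'E'
from h import *
c,im=look(.01,'w13'); cv2.imwrite("pics/w13c.png",cv2.resize(im[130:270,190:370,::-1],None,fx=4,fy=4,interpolation=cv2.INTER_CUBIC))
E
```

```text
clock: 19.82
eef_pos: [0.4912, -0.0258, 0.0071]
force: [-0.4, -0.3, 0.0]
finger_force: 30.1
tcp [ 0.4912 -0.0257  0.0071] yaw 97.1
[384. 372.] [array([ 0.5573, -0.085 ]), np.float64(-44.7363), np.float64(0.0265), np.float64(0.0101)]
[175. 372.] [array([ 0.4389, -0.0997]), np.float64(59.8026), np.float64(0.0286), np.float64(0.0102)]
[  3. 351.] [array([ 0.3428, -0.0982]), np.float64(82.3383), np.float64(0.0622), np.float64(0.0068)]
```

View pics/w13c.png

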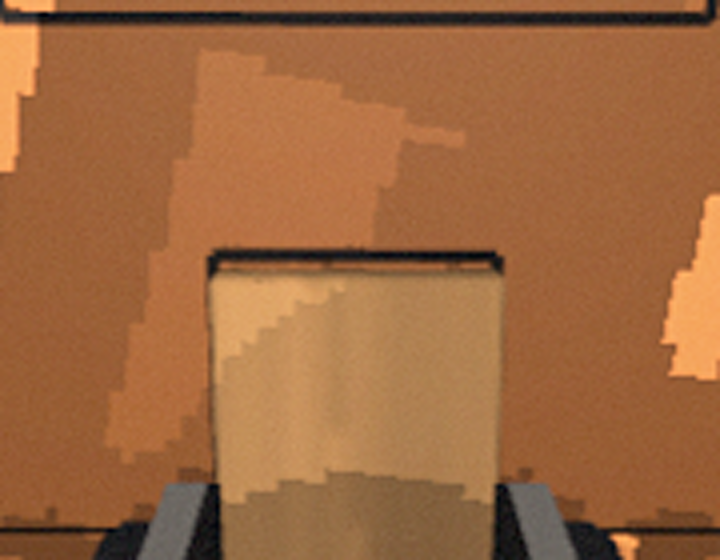

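The patch is aligned laterally, and the end gap matches parallax for a patch still about 3.5 mm up. I'll lower and release it.

```bash
python3 -m crank '[{"travel":[0,0.0002,-0.0015],"rotation":[0,0,0]},{"travel":[0,0,-0.001],"rotation":[0,0,0]},{"travel":[0,0,-0.001],"rotation":[0,0,0]},{"travel":[0,0,0],"rotation":[0,0,0]},{"travel":[0,0,0],"rotation":[0,0,0]}]' | egrep "eef|force"
python3 -m crank '[{"travel":[0,0,0],"rotation":[0,0,0]},{"travel":[0,0,0],"rotation":[0,0,0]},{"travel":[0,0,0],"rotation":[0,0,0]}]' 0.05 | egrep "eef|force|wid"
python3 -m crank '[{"travel":[0,0,0.02],"rotation":[0,0,0]},{"travel":[0,0,0.05],"rotation":[0,0,0]},{"travel":[0,0,0.05],"rotation":[0,0,0]},{"travel":[0,0,0.04],"rotation":[0,0,0]},{"travel":[0,0,0],"rotation":[0,0,0]},{"travel":[0,0,0],"rotation":[0,0,0]}]' |egrep "clock|eef"
python3 - <<'E'
from h import *
c,im=look(.008,'w14'); 
m=cv2.inRange(cv2.cvtColor(im,cv2.COLOR_RGB2HSV),(14,90,60),(24,152,255))
for b in blobs(m,300,9000): print(b.mean(0),[np.round(v,4) for v in rect(c,b,.008)])
E
```

```text
eef_pos: [0.4909, -0.0254, 0.0036]
force: [-1.2, -0.2, 5.7]
finger_force: 30.8
eef_pos: [0.4908, -0.0254, 0.0031]
force: [-0.5, 0.7, 0.0]
grip_width: 0.524
finger_force: 0.0
clock: 21.62
eef_pos: [0.4903, -0.0253, 0.1627]
tcp [ 0.4898 -0.0252  0.162 ] yaw 97.1
[539. 285.] [array([ 0.7796, -0.1038]), np.float64(-68.1546), np.float64(0.2586), np.float64(0.0754)]
[539.11262136 285.30485437] [array([ 0.7796, -0.1038]), np.float64(-68.1546), np.float64(0.2586), np.float64(0.0754)]
[279.53846154 196.53846154] [array([ 0.4897, -0.0258]), np.float64(-83.2004), np.float64(0.0771), np.float64(0.0363)]
[432.80681818 194.60984848] [array([ 0.6464, -0.0069]), np.float64(-82.9787), np.float64(0.1244), np.float64(0.0154)]
[340.27702703 186.07432432] [array([ 0.55  , -0.0118]), np.float64(-82.8731), np.float64(0.1455), np.float64(0.0122)]
[223.36986301 127.23287671] [array([0.4271, 0.0358]), np.float64(80.1376), np.float64(0.025), np.float64(0.0237)]
```

```bash
python3 -m crank '[{"travel":[-0.0035,0.0439,-0.0041],"rotation":[0,0,0.153]},{"travel":[-0.0035,0.0439,-0.0041],"rotation":[0,0,0.153]},{"travel":[-0.0035,0.0439,-0.0041],"rotation":[0,0,0.153]},{"travel":[-0.0035,0.0439,-0.0041],"rotation":[0,0,0.153]},{"travel":[-0.0035,0.0439,-0.0041],"rotation":[0,0,0.153]},{"travel":[-0.0035,0.0439,-0.0041],"rotation":[0,0,0.153]},{"travel":[-0.0035,0.0439,-0.0041],"rotation":[0,0,0.153]},{"travel":[-0.0035,0.0439,-0.0041],"rotation":[0,0,0.153]}]' 0 >/dev/null
python3 -m crank '[{"travel":[-0.0035,0.0439,-0.0041],"rotation":[0,0,0.153]},{"travel":[0,0,0],"rotation":[0,0,0]},{"travel":[0,0,0],"rotation":[0,0,0]},{"travel":[0,0,0],"rotation":[0,0,0]}]' |egrep "clock|force"
python3 -c "
from h import *
look(.004,'w15')"
```

```text
clock: 23.18
force: [0.6, -0.7, -1.0]
finger_force: 0.0
tcp [0.4593 0.3683 0.1259] yaw 175.89
[407. 393.] [array([0.6927, 0.4995]), np.float64(37.0246), np.float64(0.0993), np.float64(0.0244)]
[  9. 361.] [array([0.6176, 0.065 ]), np.float64(-18.8107), np.float64(0.0839), np.float64(0.0288)]
[281. 203.] [array([0.4566, 0.3689]), np.float64(-3.7529), np.float64(0.0855), np.float64(0.0102)]
[40. 44.] [array([0.3067, 0.1898]), np.float64(89.8327), np.float64(0.0868), np.float64(0.0561)]
```

```bash
python3 -m crank '[{"travel":[-0.001,0.0006,-0.05],"rotation":[0,0,0.004]},{"travel":[0,0,-0.045],"rotation":[0,0,0]},{"travel":[0,0,-0.026],"rotation":[0,0,0]},{"travel":[0,0,0],"rotation":[0,0,0]}]' | egrep "eef|force"
python3 -m crank '[{"travel":[0,0,0],"rotation":[0,0,0]},{"travel":[0,0,0],"rotation":[0,0,0]},{"travel":[0,0,0],"rotation":[0,0,0]},{"travel":[0,0,0],"rotation":[0,0,0]}]' -1 30
python3 -m crank '[{"travel":[0,0,0.03],"rotation":[0,0,0]},{"travel":[0,0,0.035],"rotation":[0,0,0]},{"travel":[0.0028,-0.04,0],"rotation":[0,0,0.024]},{"travel":[0.0028,-0.04,0],"rotation":[0,0,0.024]},{"travel":[0.0028,-0.04,0],"rotation":[0,0,0.024]},{"travel":[0.0028,-0.04,0],"rotation":[0,0,0.024]},{"travel":[0.0028,-0.04,0],"rotation":[0,0,0.024]},{"travel":[0.0028,-0.04,0],"rotation":[0,0,0.024]}]' >/dev/null
python3 -m crank '[{"travel":[0.0028,-0.04,0],"rotation":[0,0,0.024]},{"travel":[0.0028,-0.043,0],"rotation":[0,0,0.022]},{"travel":[0,0,-0.02],"rotation":[0,0,0]},{"travel":[0,0,0],"rotation":[0,0,0]},{"travel":[0,0,0],"rotation":[0,0,0]},{"travel":[0,0,0],"rotation":[0,0,0]}]' |egrep "clock|force|wid"
python3 - <<'E'
from h import *
c,im=look(.04,'w16')
cv2.imwrite("pics/w16c.png",cv2.resize(im[100:300,130:430,::-1],None,fx=2.6,fy=2.6,interpolation=cv2.INTER_CUBIC))
E
```

```text
eef_pos: [0.457, 0.3684, 0.0036]
force: [0.3, 0.4, 0.6]
finger_force: 0.0
clock: 24.22
eef_pos: [0.4596, 0.3708, 0.0069]
tool_rot: [[-0.998, 0.066, 0.003], [0.066, 0.998, 0.001], [-0.003, 0.001, -1.0]]
force: [0.6, -1.7, 7.0]
grip_width: 0.1
finger_force: 30.1
clock: 25.98
force: [0.5, -0.4, -0.7]
grip_width: 0.099
finger_force: 29.4
tcp [0.4811 0.0478 0.0509] yaw -172.82
[485.   6.] [array([0.3453, 0.1219]), np.float64(-89.79), np.float64(0.0736), np.float64(0.0089)]
```

View pics/w16c.png

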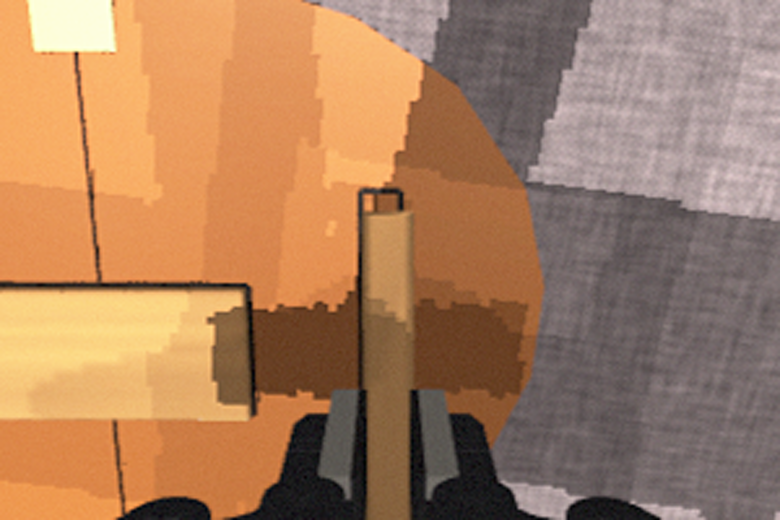

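The held tone bar's end is at (279.6,181.5) in the full frame, and the outline's end is at (276.7,173.1).

```bash
python3 - <<'E'
from h import *
c=cam("wrist"); u=-np.array([np.cos(np.radians(7.05)),np.sin(np.radians(7.05))])
zf=get_state()['eef_pos'][2]-.0055
for z in (zf+.002,zf+.006): print("bar c",ray(c,[279.6,181.5],z)[0]-u*.0425)
print("outl c",ray(c,[276.7,173.1],.003)[0]-u*.0425)
l=ray(c,[279.6,200],zf+.008)[0]; print("lateral by edges",l+u*((.481-l[0])/u[0]))
g=cv2.imread("pics/w16.png").max(2); print(g[205,262:298].tolist())
E
```

```text
bar c [0.47796799 0.0471715 ]
bar c [0.47724465 0.04707353]
outl c [0.4808016  0.04572384]
lateral by edges [0.481      0.04755562]
[226, 226, 224, 229, 234, 152, 20, 96, 138, 157, 180, 195, 197, 200, 196, 198, 198, 198, 197, 197, 193, 196, 195, 189, 174, 153, 139, 143, 157, 167, 163, 167, 167, 166, 166, 163]
```

```bash
python3 -m crank '[{"travel":[0.003,-0.0017,-0.02],"rotation":[0,0,-0.002]},{"travel":[0,0,-0.015],"rotation":[0,0,0]},{"travel":[0,0,-0.004],"rotation":[0,0,0]},{"travel":[0,0,0],"rotation":[0,0,0]},{"travel":[0,0,0],"rotation":[0,0,0]}]' | egrep "clock|eef|force"
python3 - <<'E'
from h import *
c,im=look(.01,'w17'); g=im.max(2)
for r in (190,200,210,225): print(r,g[r,258:300].tolist())
for k in (274,279,284): print(k,g[165:200,k].tolist())
E
```

```text
clock: 26.65
eef_pos: [0.484, 0.0456, 0.0116]
force: [-0.7, 0.1, -0.4]
finger_force: 29.4
tcp [0.484  0.0456 0.0117] yaw -173.0
190 [221, 221, 223, 223, 222, 243, 211, 148, 156, 127, 90, 105, 131, 150, 171, 187, 186, 191, 188, 189, 186, 186, 184, 182, 185, 184, 184, 182, 163, 149, 125, 66, 24, 98, 145, 154, 151, 151, 153, 150, 151, 155]
200 [238, 186, 128, 131, 134, 127, 131, 135, 129, 132, 134, 128, 140, 166, 191, 210, 211, 213, 208, 207, 210, 206, 211, 211, 196, 181, 181, 178, 163, 152, 118, 69, 22, 126, 155, 151, 150, 149, 154, 151, 151, 150]
210 [132, 133, 131, 132, 132, 133, 135, 136, 133, 132, 135, 125, 130, 162, 185, 205, 203, 206, 205, 207, 203, 205, 203, 203, 206, 203, 207, 202, 184, 161, 137, 75, 31, 143, 177, 172, 172, 170, 167, 174, 170, 174]
225 [108, 111, 111, 112, 114, 112, 111, 109, 109, 112, 112, 115, 118, 128, 127, 137, 137, 132, 135, 137, 131, 135, 137, 137, 142, 141, 141, 139, 157, 164, 134, 66, 39, 124, 150, 149, 148, 149, 149, 149, 145, 147]
274 [251, 246, 215, 214, 213, 213, 213, 213, 198, 149, 157, 150, 154, 140, 23, 41, 91, 146, 194, 186, 189, 188, 189, 188, 184, 186, 185, 188, 184, 188, 188, 190, 183, 195, 211]
279 [154, 155, 160, 154, 156, 155, 152, 152, 153, 155, 153, 154, 160, 145, 23, 46, 107, 161, 195, 189, 188, 190, 186, 184, 186, 186, 186, 187, 186, 183, 184, 185, 183, 186, 196]
284 [158, 157, 158, 158, 157, 156, 155, 153, 157, 152, 151, 154, 158, 144, 13, 42, 120, 190, 189, 188, 185, 186, 185, 183, 188, 184, 184, 186, 185, 183, 183, 182, 180, 181, 179]
```

```bash
python3 -m crank '[{"travel":[-0.0002,0.0004,-0.001],"rotation":[0,0,0]},{"travel":[0,0,-0.0008],"rotation":[0,0,0]},{"travel":[0,0,-0.0008],"rotation":[0,0,0]},{"travel":[0,0,0],"rotation":[0,0,0]},{"travel":[0,0,0],"rotation":[0,0,0]}]' | egrep "eef|force"
python3 -m crank '[{"travel":[0,0,0],"rotation":[0,0,0]},{"travel":[0,0,0],"rotation":[0,0,0]}]' -0.6 | egrep "eef|force|wid"
python3 -m crank '[{"travel":[0,0,0.02],"rotation":[0,0,0]},{"travel":[0,0,0.04],"rotation":[0,0,0]},{"travel":[0,0,0.05],"rotation":[0,0,0]},{"travel":[0,0,0.04],"rotation":[0,0,0]},{"travel":[0,0,0],"rotation":[0,0,0]},{"travel":[0,0,0],"rotation":[0,0,0]}]' |egrep "clock|eef"
python3 - <<'E'
from h import *
c,im=look(.008,'w18'); 
m=cv2.inRange(cv2.cvtColor(im,cv2.COLOR_RGB2HSV),(14,90,60),(24,152,255))
for b in blobs(m,200,9000): print(b.mean(0),[np.round(v,4) for v in rect(c,b,.007)])
E
```

```text
eef_pos: [0.4837, 0.046, 0.0098]
force: [-2.8, -0.5, 15.0]
finger_force: 31.1
eef_pos: [0.4835, 0.0459, 0.0087]
force: [0.4, 0.4, 0.3]
grip_width: 0.203
finger_force: 0.0
clock: 28.32
eef_pos: [0.483, 0.046, 0.1581]
tcp [0.4825 0.046  0.1575] yaw -173.0
[537.  35.] [array([0.3105, 0.2505]), np.float64(21.7064), np.float64(0.0705), np.float64(0.0412)]
[272.74647887 253.11267606] [array([0.543 , 0.0465]), np.float64(-82.6452), np.float64(0.0278), np.float64(0.014)]
[196.77689243 253.71713147] [array([ 0.5531, -0.035 ]), np.float64(-83.02), np.float64(0.1277), np.float64(0.014)]
[208.13615023 196.97183099] [array([ 0.4884, -0.0263]), np.float64(-83.022), np.float64(0.0772), np.float64(0.0364)]
[270.04554865 163.6873706 ] [array([0.4574, 0.0367]), np.float64(10.4326), np.float64(0.1344), np.float64(0.0525)]
[180.68639053 129.4556213 ] [array([ 0.4258, -0.0526]), np.float64(-9.8632), np.float64(0.057), np.float64(0.0503)]
[536.06896552  39.24451411] [array([0.3101, 0.2517]), np.float64(21.7064), np.float64(0.0705), np.float64(0.0405)]
```

```bash
python3 -m crank '[{"travel":[0.0148,-0.0318,0.001],"rotation":[0,0,-0.157]},{"travel":[0.0148,-0.0318,0.001],"rotation":[0,0,-0.157]},{"travel":[0.0148,-0.0318,0.001],"rotation":[0,0,-0.157]},{"travel":[0.0148,-0.0318,0.001],"rotation":[0,0,-0.157]},{"travel":[0.0148,-0.0318,0.001],"rotation":[0,0,-0.157]},{"travel":[0.0148,-0.0318,0.001],"rotation":[0,0,-0.157]},{"travel":[0.0148,-0.0318,0.001],"rotation":[0,0,-0.157]},{"travel":[0.0148,-0.0318,0.001],"rotation":[0,0,-0.157]}]' 0.4 >/dev/null
python3 -m crank '[{"travel":[0.0148,-0.0318,0.001],"rotation":[0,0,-0.157]},{"travel":[0.0148,-0.0318,0.001],"rotation":[0,0,-0.157]},{"travel":[0,0,0],"rotation":[0,0,0]},{"travel":[0,0,0],"rotation":[0,0,0]},{"travel":[0,0,0],"rotation":[0,0,0]}]' |egrep "clock|force"
python3 - <<'E'
from h import *
c,im=look(.0,'w19')
p=proj(c,[[.631,-.272,.05],[.631,-.272,.0]]); print(p)
h=cv2.cvtColor(im,cv2.COLOR_RGB2HSV); x,y=p[0].round().astype(int)
np.set_printoptions(linewidth=250)
for ch in (1,2): print(h[y-60:y+60:5,x-60:x+60:5,ch])
E
```

```text
clock: 30.0
force: [-0.4, 0.2, -0.1]
finger_force: 0.0
tcp [ 0.6309 -0.2708  0.1681] yaw 97.13
[417. 390.] [array([ 0.8403, -0.5151]), np.float64(-49.4005), np.float64(0.1284), np.float64(0.0479)]
[138. 392.] [array([ 0.481 , -0.5636]), np.float64(61.4192), np.float64(0.1374), np.float64(0.0489)]
[237. 346.] [array([ 0.6042, -0.4681]), np.float64(15.2656), np.float64(0.0724), np.float64(0.0343)]
[311. 341.] [array([ 0.6901, -0.4474]), np.float64(12.938), np.float64(0.0534), np.float64(0.0352)]
[ 20. 286.] [array([ 0.3653, -0.4051]), np.float64(82.4286), np.float64(0.2147), np.float64(0.0913)]
[162.  12.] [array([ 0.505 , -0.1217]), np.float64(7.0688), np.float64(0.1572), np.float64(0.033)]
[[280.76590528 208.36727506]
 [280.56922014 195.9960349 ]]
[[18 25 26 28 24 31 36 35 20 24 28 29 28 27 26 27 27 25 23 35 29 28 29 27]
 [29 24 19 28 25 26 24 24 27 30 24 25 26 18 27 31 26 23 21 32 25 24 26 23]
 [20 22 28 29 20 29 26 18 20 21 20 29 21 25 31 28 23 27 32 26 30 32 39 31]
 [30 23 31 29 18 20 24 25 24 26 30 28 24 27 30 25 24 21 27 26 25 20 31 27]
 [32 30 25 21 32 26 29 32 26 21 24 25 29 4
[... 3135 characters left out ...]
5 135]
 [131 142 173 156 150 135 145 148 156 152 152 146 146 138 141 136 136 129 136 141 141 139 144 136]
 [153 145 148 157 140 148 151 157 170 150 159 145 149 131 133 133 140 133 134 134 143 143 137 140]
 [147 146 150 143 155 137 137 146 151 146 162 150 160 150 145 130 132 135 127 135 152 140 153 129]
 [142 159 149 174 166 145 144 153 149 147 164 140 151 147 145 125 147 140 126 136 135 141 131 153]
 [152 140 167 166 167 141 156 157 145 160 158 155 158 163 161 155 147 150 129 141 132 138 152 152]
 [191 185 165 169 176 143 146 151 145 149 154 149 154 150 152 145 149 142 147 147 143 145 161 156]
 [183 168 183 165 169 155 150 145 143 131 152 152 140 155 144 136 153 147 148 139 146 144 158 159]]
```

```bash
python3 - <<'E'
from h import *
c=cam("wrist"); im=cv2.imread("pics/w19.png")[...,::-1].copy()
g=cv2.cvtColor(im,cv2.COLOR_RGB2GRAY)[150:270,220:345]
k=cv2.HoughCircles(cv2.medianBlur(g,3),cv2.HOUGH_GRADIENT,1,8,param1=80,param2=9,minRadius=8,maxRadius=26)
for x,y,r in k[0][:6]:
    px=[x+220,y+150]; print(px,r,[ray(c,px,z)[0].round(4).tolist() for z in (.036,.052)])
print((g[20:75:2,40:85:2]))
E
```

```text
[np.float32(282.5), np.float32(200.5)] 16.6 [[0.6325, -0.2682], [0.6319, -0.2643]]
[np.float32(278.5), np.float32(193.5)] 21.8 [[0.6279, -0.2619], [0.6275, -0.2583]]
[np.float32(258.5), np.float32(185.5)] 24.3 [[0.6083, -0.2566], [0.6091, -0.2533]]
[np.float32(312.5), np.float32(205.5)] 22.1 [[0.6617, -0.2695], [0.6593, -0.2655]]
[np.float32(295.5), np.float32(178.5)] 19.9 [[0.6419, -0.2457], [0.6407, -0.2431]]
[np.float32(286.5), np.float32(209.5)] 14.7 [[0.6375, -0.2765], [0.6365, -0.2721]]
[[ 97 100  98 101 104  98  97 100 101  88  83  92  81  87  82  91  93  86
   86  87  84  87  90]
 [ 94  92  91  92 101  89  89 100 102  85  85  91  88  90  81  95  82  85
   86  80  79  82  80]
 [102 100  93  95 103 103  93  92  83  91  91  92  88  88  88  89  74  85
   84  74  80  84  81]
 [ 97  98  92  98 100  96  92  86  72  85  86  84  83  91  87  91  84  83
   85  84  93  84  85]
 [ 96 100  98 108 101 101  91  88  87  84  85  77  81  87  81  80  86  80
   80  85  87  82  85]
 [100  99 104 105  88  82  83  79  76  80  77  78  79  80  77  78  89  83
   83  81  85  88  83]
 [102  84  84  83  8
[... 1414 characters left out ...]
194 141 148 145 143]
 [119 115 112 135 146 150 191 198 136 122 117 122 119 117 120 132 186 194
  175 140 139 140 144]
 [118 124 120 125 130 138 162 190 197 149 122 122 117 118 193 192 196 165
  156 151 152 150 147]
 [143 127 125 130 117 126 152 143 173 192 201 165 170 192 196 181 145 151
  148 149 142 153 154]
 [143 136 129 132 123 132 135 128 131 123 125 144 134 120 123 135 138 140
  141 152 143 147 153]
 [130 139 134 137 131 126 127 133 133 129 122 118 128 130 137 129 117 119
  126 153 152 151 148]
 [136 151 142 133 124 123 128 129 125 129 124 124 122 118 122 124 116 114
  121 118 135 138 135]
 [138 147 136 136 130 127 131 120 125 123 112 118 119 122 124 128 125 120
  116 124 135 134 125]]
```

```bash
python3 - <<'E'
from h import *
c=cam("wrist"); print(ray(c,[283.7,204.8],.052),ray(c,[284.3,203.3],.036), get_state()['eef_pos'])
E
```

```text
[[ 0.63345811 -0.268077  ]] [[ 0.63460264 -0.27067738]] [ 0.63089503 -0.27084125  0.16808213]
```

```bash
python3 -m crank '[{"travel":[0.003,0.0013,-0.06],"rotation":[0,0,0]},{"travel":[0,0,-0.05],"rotation":[0,0,0]},{"travel":[0,0,-0.035],"rotation":[0,0,0]},{"travel":[0,0,-0.016],"rotation":[0,0,0]},{"travel":[0,0,0],"rotation":[0,0,0]},{"travel":[0,0,0],"rotation":[0,0,0]}]' | egrep "eef|force"
python3 -m crank '[{"travel":[0,0,0],"rotation":[0,0,0]},{"travel":[0,0,0],"rotation":[0,0,0]},{"travel":[0,0,0],"rotation":[0,0,0]},{"travel":[0,0,0],"rotation":[0,0,0]}]' -1 45
python3 -m crank '[{"travel":[0,0,0.01],"rotation":[0,0,0]},{"travel":[0,0,0.03],"rotation":[0,0,0]},{"travel":[0,0,0.02],"rotation":[0,0,0]},{"travel":[0,0,0],"rotation":[0,0,0]},{"travel":[0,0,0],"rotation":[0,0,0]}]'
```

```text
eef_pos: [0.6358, -0.2713, 0.0095]
force: [0.3, 0.1, -0.2]
finger_force: 0.0
clock: 31.3
eef_pos: [0.6355, -0.2713, 0.0095]
tool_rot: [[-0.123, 0.992, 0.002], [0.992, 0.123, -0.001], [-0.001, 0.002, -1.0]]
force: [-1.5, 1.2, 5.0]
grip_width: 0.381
finger_force: 44.5
clock: 31.92
eef_pos: [0.634, -0.2705, 0.0671]
tool_rot: [[-0.123, 0.992, -0.001], [0.992, 0.123, 0.0], [0.001, -0.001, -1.0]]
force: [-0.2, -0.0, -1.7]
grip_width: 0.379
finger_force: 45.2
```

```bash
python3 -m crank '[{"travel":[-0.018,0.0304,0],"rotation":[0,0,0]},{"travel":[-0.018,0.0304,0],"rotation":[0,0,0]},{"travel":[-0.018,0.0304,0],"rotation":[0,0,0]},{"travel":[-0.018,0.0304,0],"rotation":[0,0,0]},{"travel":[-0.018,0.0304,0],"rotation":[0,0,0]},{"travel":[-0.018,0.0304,0],"rotation":[0,0,0]},{"travel":[-0.018,0.0304,0],"rotation":[0,0,0]},{"travel":[-0.018,0.0304,0],"rotation":[0,0,0]}]' >/dev/null
python3 -m crank '[{"travel":[0,0,-0.02],"rotation":[0,0,0]},{"travel":[0,0,-0.015],"rotation":[0,0,0]},{"travel":[0,0,0],"rotation":[0,0,0]},{"travel":[0,0,0],"rotation":[0,0,0]},{"travel":[0,0,0],"rotation":[0,0,0]}]'
python3 - <<'E'
from h import *
c,im=look(.008,'w20'); cv2.imwrite("pics/w20c.png",cv2.resize(im[120:330,180:380,::-1],None,fx=2.8,fy=2.8,interpolation=cv2.INTER_CUBIC))
s=np.array(get_state()['eef_pos']); print(proj(c,s-[0,0,-.0425]),proj(c,s-[0,0,.0095]))
g=cv2.cvtColor(im,cv2.COLOR_RGB2HSV)[...,1]; np.set_printoptions(linewidth=250)
print(g[150:320:5,240:325:5])
E
```

```text
clock: 33.55
eef_pos: [0.4912, -0.0279, 0.0331]
tool_rot: [[-0.122, 0.993, 0.001], [0.993, 0.122, -0.0], [-0.0, 0.001, -1.0]]
force: [-0.5, 0.5, -2.4]
grip_width: 0.375
finger_force: 45.2
tcp [ 0.4911 -0.0279  0.0331] yaw 97.02
[279. 331.] [array([ 0.4971, -0.0861]), np.float64(6.9619), np.float64(0.0616), np.float64(0.0413)]
[[282.12706532 314.32935663]] [[281.07548609 257.43933038]]
[[157 161 158 155 157 154 160 158 154 163 153 159 151 156 158 152 159]
 [158 159 160 159 158 160 156 152 161 159 160 164 158 154 154 159 162]
 [156 160 158 163 163 155 157 160 162 164 160 156 158 157 151 153 158]
 [154 163 158 153 160 157 158 157 158 154 158 156 157 157 157 161 150]
 [157 161 166 162 155 162 158 160 159 158 156 155 156 158 157 162 161]
 [165 157 159 164 161 160 164 166 161 166 160 157 163 161 162 161 156]
 [162 163  61  11   0  12  17  15  41  76 116  64  93  89 160 165 162]
 [161 160 141 139 140 143 143 141 135 134 136 137 141 143 140 165 157]
 [162 159 137 140 136 139 138 140 135 140 140 138 139 133 133 155 159]
 [166 166 140 137 141 139 137 138 145 136 141 138 136 136 132 159 160]
 [
[... 1002 characters left out ...]
 25  25  27  20  28  26  32  23  23  29  26  22  28  12  32]
 [ 38  28  39  25  19  27  26  22  28  27  26  23  28  25  25  30 140]
 [ 61  30  28  20  20  31  21  19  31  22  25  30  30  37  27  28  38]
 [170  37  30  32  23  33  30  28  24  26  25  23  32  36  27  30  81]
 [ 20  23  28  24  30  27  30  25  28  31  25  24  29  24  30  33  33]
 [ 26  25  24  27  31  29  29  27  26  30  31  31  29  30  26  28  38]
 [ 43  45  28  33  25  36  32  28  25  28  36  26  29  31  13  51  61]
 [ 49 169  37  27  29  25  31  30  29  21  25  30  23  35 165 116  51]
 [ 54 157 162  77  33  28  27  28  21  32  27  18  23 157 168  44   9]
 [ 94 164 163 160  29  23  25  36  29  30  28  23  17 167 167 167  24]]
```

```bash
python3 - <<'E'
from h import *
c=cam("wrist"); u=np.array([np.cos(np.radians(97.05)),np.sin(np.radians(97.05))])
g=cv2.cvtColor(cv2.imread("pics/w20.png"),cv2.COLOR_BGR2HSV)[...,1]
r=next(y for y in range(200,260) if g[y:y+3,280].max()<60); print(r)
print("weight c",ray(c,[280,r-.5],.0236)[0]-u*.017,"patch c (far edge)",ray(c,[280,182],.008)[0]-u*.038)
row=np.flatnonzero(g[200,225:340]<148)+225; print(row.min(),row.max(),ray(c,[[row.min(),200],[row.max(),200]],.008).mean(0))
E
```

```text
225
weight c [ 0.49011005 -0.02554298] patch c (far edge) [ 0.49025844 -0.02619514]
248 310 [0.48631885 0.00094838]
```

```bash
python3 -m crank '[{"travel":[-0.0005,-0.0006,-0.006],"rotation":[0,0,0]},{"travel":[0,0,-0.004],"rotation":[0,0,0]},{"travel":[0,0,-0.002],"rotation":[0,0,0]},{"travel":[0,0,-0.001],"rotation":[0,0,0]},{"travel":[0,0,-0.001],"rotation":[0,0,0]},{"travel":[0,0,-0.0005],"rotation":[0,0,0]},{"travel":[0,0,0],"rotation":[0,0,0]},{"travel":[0,0,0],"rotation":[0,0,0]}]' | egrep "eef|force"
```

```text
eef_pos: [0.4901, -0.0281, 0.0182]
force: [0.0, 0.2, -2.7]
finger_force: 45.3
```

```bash
python3 -m crank '[{"travel":[0,0,-0.0004],"rotation":[0,0,0]},{"travel":[0,0,0],"rotation":[0,0,0]},{"travel":[0,0,-0.0004],"rotation":[0,0,0]},{"travel":[0,0,0],"rotation":[0,0,0]},{"travel":[0,0,0],"rotation":[0,0,0]}]' | egrep "eef|force"
```

```text
eef_pos: [0.4901, -0.0281, 0.0175]
force: [-0.1, 0.4, 0.7]
finger_force: 45.6
```

```bash
python3 -m crank '[{"travel":[0,0,0],"rotation":[0,0,0]},{"travel":[0,0,0],"rotation":[0,0,0]},{"travel":[0,0,0],"rotation":[0,0,0]},{"travel":[0,0,0],"rotation":[0,0,0]}]' 0.15 20| egrep "eef|force|wid"
python3 -m crank '[{"travel":[0,0,0.02],"rotation":[0,0,0]},{"travel":[0,0,0.03],"rotation":[0,0,0]},{"travel":[0,0,0.05],"rotation":[0,0,0]},{"travel":[0,0,0.05],"rotation":[0,0,0]},{"travel":[0,0,0.04],"rotation":[0,0,0]},{"travel":[0,-0.04,0],"rotation":[0,0,0]},{"travel":[0,-0.04,0],"rotation":[0,0,0]},{"travel":[0,0,0],"rotation":[0,0,0]}]' |egrep "clock|eef|force"
python3 -m crank '[{"travel":[0,0,0],"rotation":[0,0,0]},{"travel":[0,0,0],"rotation":[0,0,0]}]' |egrep clock
python3 - <<'E'
from h import *
c,im=look(.008,'w21'); t=snapshot("top"); cv2.imwrite("pics/t2.png",t[...,::-1])
a=cv2.resize(im[60:340,100:470,::-1],(793,600),interpolation=cv2.INTER_CUBIC); cv2.imwrite("pics/w21c.png",a)
E
```

```text
eef_pos: [0.4901, -0.0282, 0.0174]
force: [0.4, -0.1, -0.0]
grip_width: 0.574
finger_force: 0.0
clock: 36.72
eef_pos: [0.4903, -0.1103, 0.2076]
force: [0.9, 0.2, 0.3]
finger_force: 0.0
clock: 36.98
tcp [ 0.4898 -0.1072  0.2072] yaw 97.11
[135. 401.] [array([ 0.322, -0.451]), np.float64(58.7178), np.float64(0.1067), np.float64(0.0327)]
```

View pics/w21c.png

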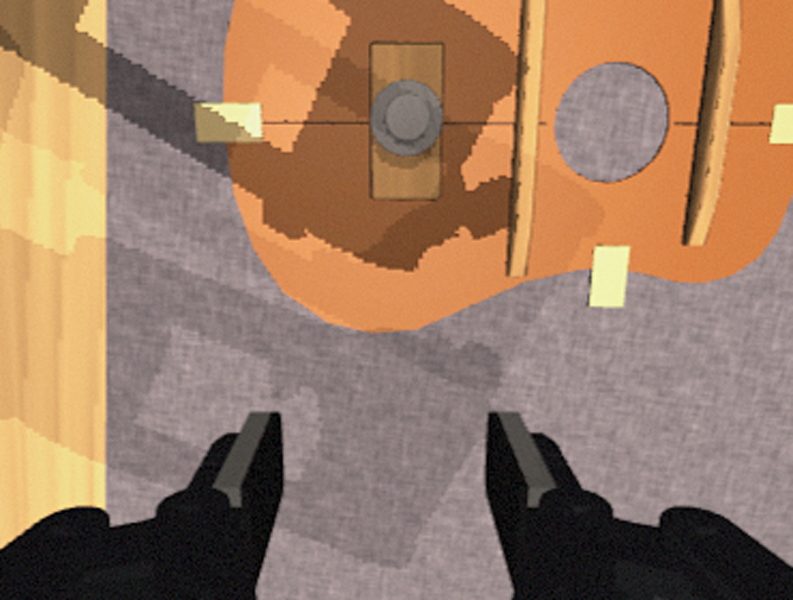

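The weight stands upright mid-patch, with its knob at (407,117), and the patch and bars are on their outlines. I'll check the tone bar numerically, since it's outside this crop.

```bash
python3 - <<'E'
from h import *
c=cam("wrist"); im=cv2.imread("pics/w21.png"); g=im.max(2)
p=proj(c,[[.4809,.0450,.003]])[0]; print(p)
x,y=p.round().astype(int)
for q in (-25,-12,12,25): print(g[y-14:y+15,x+q].tolist())
print(g[y,x-50:x-30].tolist(),g[y,x+30:x+50].tolist())
E
```

```text
[289.65904001  44.7315438 ]
[233, 235, 233, 214, 225, 233, 142, 137, 150, 169, 163, 157, 155, 161, 158, 153, 134, 106, 78, 63, 92, 160, 152, 151, 149, 151, 150, 155, 151]
[232, 234, 233, 235, 234, 234, 226, 201, 243, 243, 243, 246, 238, 152, 148, 141, 104, 98, 77, 58, 82, 161, 157, 154, 149, 151, 151, 151, 151]
[234, 233, 233, 234, 235, 234, 227, 186, 240, 240, 242, 242, 240, 241, 242, 241, 215, 171, 107, 78, 120, 226, 238, 237, 238, 238, 241, 232, 150]
[234, 233, 232, 233, 234, 232, 229, 216, 234, 241, 242, 242, 242, 242, 243, 239, 215, 173, 130, 73, 121, 223, 237, 236, 235, 235, 235, 234, 234]
[152, 152, 147, 156, 151, 152, 151, 154, 108, 140, 171, 164, 170, 161, 164, 164, 165, 161, 166, 161] [240, 241, 240, 242, 241, 243, 241, 241, 242, 240, 242, 230, 226, 232, 231, 232, 231, 231, 234, 229]
```

```bash
python3 -c "
from station import *
print(close_job())"
```

```text
the job is handed in; nothing more can be done
None
```

I placed all four braces on their outlines in the order asked, stood the weight upright on the middle of the patch, left the glue bottle alone, and handed the job in at about 37 s; my final camera checks looked right, but no verdict came back.

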